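# Gauge two turned sleeves and sort them

### The arm

A 6-joint arm with a two-finger parallel gripper is mounted at the origin on the work surface. World frame = base frame: x ahead of the robot, y to its left, z up, the work surface at z = 0. Lengths are in m, angles in rad, forces in N, time in s.
With the tool pointing down it reaches from about 0.35 to 0.95 m from the base axis. Payload 17.4 kg.
Tool frame: the origin (TCP) lies midway between the tips of the shut fingers; the grasp point (between the pads) lies 19 mm behind it (hold_point_z is the distance from the TCP to the grasp point, in m); x points along the fingers, z is the direction in which the jaws open and shut, and the axes are right-handed (so a half turn about x gives the same grasp; the last joint's range is limited). The gripper opens to 93 mm and grips with 3 to 60 N. Pads are 15 mm wide; open, the fingers measure 128 mm over their backs; the gripper's body (75 mm by 188 mm) begins 65 mm behind the grasp point.
Start: joints at [1.084, 0.116, 1.442, -0, 1.584, -0.038], TCP at [0.293, 0.608, 0.219] pointing down, gripper open.
Joint ranges: [-2.83, 2.83], [-0.83, 2.19], [0.07, 2.5], [-1.14, 4.28], [0.01, 3], [-2.97, 2.97]. Speed limits (rad/s): [1.89, 1.89, 2.22, 3.14, 3.14, 3.14].

### API

Orientations are given as a rotation vector (axis times angle).
In Python, from workcell import observe, get_image, get_calibration, hand_in, look_for, hold_point_z gives the robot as it stands.
- The arm moves only by the tool step_arm, never from a script. Its argument "rows" is a list of rows, each a list of 7 numbers: the finger opening in cm, from 0 to 9.3, then the shift along the tool's x, y, z in cm, then the turn, a rotation vector about the tool's x, y, z in rad. In form: [[hand, x, y, z, wx, wy, wz], ...]. A call has 1 to 5 rows; each row shifts and turns the commanded pose from where the row before left it, along the tool's axes as they then stand; what a row does not reach is not made up. A row lasts 1/12 s, in which the tool goes at most 41.7 mm and 7.16 degrees, less where a joint would pass 70% of its speed; a pose out of reach is approached as far as the arm can. A call is refused whole if a number of a shift passes 4.17 or a number of a turn 0.125, either way. A call with a gripper value outside its range is refused whole. The fingers move at their own pace and stop on an object; "newtons" is the grip in N (left out, the last holds). Time passes only in rows, so rows that do not move let the fingers close. It gives the time, the measured TCP pose, the force and the opening at its end, in the units of the state.
- observe(): the state, without advancing time (a new reading comes with each control period).
- get_image(name): name is "scene" or "top" or "wrist"; returns the picture (480x640x3 uint8, blue, green, red); there is no depth.
- get_calibration(name): a dict with "fx", "fy", "cx", "cy" (pixels), "cam_to_world" (4x4, takes a point from camera to world coordinates); the wrist camera has in their place "tool_from_camera" (4x4, takes a point from camera to tool coordinates, whose origin is the TCP and whose axes are the tool frame's). Camera axes: x right, y up, looking along -z (the intrinsics and any distortion apply to the point x, -y, -z); pixel columns grow to the right and rows downward; lengths in m; the calibration is good to about 2 mm. A picture is of the moment at which its call begins: read the wrist's pose just before it. get_calibration takes no time and is no camera call.
- hand_in(): hands the job in, once; it reports no verdict.
Trained networks look in the newest picture that a camera, given by its name, has taken for a name from the list of things; names that differ only in an ending like _2 or _b are one class to them, and where a whole thing is asked for, a point or a joint stands for the part that bears it (a point fixed in the world has none). Each returns a list of dicts, best first, with "conf" (0 to 1); they miss things now and then, are a little off and sometimes report something else, mostly with a low value. They report only what shows in the picture. A call takes as long as a camera call. They do not tell look-alikes from the thing itself.
- look_for(thing, camera): "location" ([column, row] in pixels, amid what is visible of it).
The state is a dict: "clock": time; "qpos": joint angles; "joint_vel": joint speeds; "tau": joint torques, N m; "tool_pos": TCP position; "eef_rot": TCP orientation; "contact_force": force on the tool from outside, world axes, zero at the start; "moment": the same for the moment, N m; "gripper_width": opening from 0.0 (shut) to 1.0 (fully open).
Only numpy, scipy, OpenCV 4.12 (cv2) and the standard library are available. Lean on these libraries where they do the work, as an engineer would, in place of code of your own. Each camera call takes 0.05 s, during which the arm holds its last target. There are 200 camera calls.

### The job

Try both turned wooden sleeves on the steel gauge pin, one at a time: lower each over the pin as far as it will go without forcing it, then put it away before you try the other. The sleeve that goes fully home on the gauge's shoulder is good: set it down over the dowel of the drying board so that it stands on the board; the one that sticks part way has a bad bore: stand it upright flat in the red tray. Set the sleeves down rather than dropping them, let go of both, and leave the other things on the bench where they are.

Things in the scene. Friction and masses are not known exactly. Their poses are not given: they have to be found in the camera images.
- sleeve_p: upright light-wood tube, 110 mm long, 50 mm outside, bore 30 mm at both ends, thin dark rings, 0.14 kg. Origin: centre of its lower end, z up. Of the two look-alikes one is bored right through at 30 mm; the other (could be either) has a step half way (15 mm bore, 50 mm from each end), so it stops on the gauge pin with its lower end 25 mm above the shoulder.
- sleeve_q: upright light-wood tube, 110 mm long, 50 mm outside, bore 30 mm at both ends, thin dark rings, 0.14 kg. Origin: centre of its lower end, z up. Of the two look-alikes one is bored right through at 30 mm; the other (could be either) has a step half way (15 mm bore, 50 mm from each end), so it stops on the gauge pin with its lower end 25 mm above the shoulder.
- gauge: fixed fit gauge: blue square base plate 120 x 120 x 18 mm, on it a round dark shoulder 64 mm diameter whose top is 24 mm above the table, and from that a bright steel pin 26 mm diameter standing 75 mm up (tip 99 mm above the table; the last 12 mm taper to 18 mm). Origin at the centre of the base's underside, on the pin's axis, z up
- drying_board: fixed plywood drying board 130 x 130 x 15 mm with one upright wooden dowel in its centre, 16 mm diameter, 70 mm tall (tip 85 mm above the table, slightly tapered). Origin at the centre of the underside, on the dowel's axis, z up
- red_tray: fixed open red plastic tray 140 x 140 x 28 mm outside, walls and floor 4 mm thick, for rejected sleeves. Origin at the centre of its underside, z up
- gouge: loose woodturning gouge, 200 mm long, dark wooden handle; origin under its middle
- sanding_block: loose cork sanding block 110 x 65 x 35 mm; origin at centre of underside
- blank: loose square wood blank 42 x 150 x 42 mm (long side along its y), lying; origin at centre of underside
- glue: loose glue bottle, 60 mm diameter, 150 mm high; origin at centre of underside
- varnish_can: loose green-labelled varnish can, 86 mm diameter, 100 mm high; origin at centre of underside
- tape_measure: loose yellow tape measure 70 x 75 x 38 mm; origin at centre of underside
Mind the look-alikes: they are no part of the job. There is more than one size of the drying_board; the one meant has the size given above.

How it is judged:
On the way, in this order (a step that is already met when the one before it is completed fails the run):
1. one sleeve, upright and centred, is tried on the pin as far as it goes: the good one within 4 mm of the shoulder, the bad one within 30 mm of it (((horizontal distance between sleeve_p and gauge below 0.005 m and angle between sleeve_p's own z axis and vertical below 0.08 rad and z of sleeve_p in the frame of gauge below 0.054 m) or (horizontal distance between sleeve_q and gauge below 0.005 m and angle between sleeve_q's own z axis and vertical below 0.08 rad and z of sleeve_q in the frame of gauge below 0.028 m))), for 0.1 s.
2. with that sleeve put away in its right place, the other is tried on the pin in the same way ((((horizontal distance between sleeve_p and gauge below 0.005 m and angle between sleeve_p's own z axis and vertical below 0.08 rad and z of sleeve_p in the frame of gauge below 0.054 m) and (horizontal distance between sleeve_q and drying_board below 0.011 m and z of sleeve_q in the frame of drying_board below 0.019 m and angle between sleeve_q's own z axis and vertical below 0.08 rad)) or ((horizontal distance between sleeve_q and gauge below 0.005 m and angle between sleeve_q's own z axis and vertical below 0.08 rad and z of sleeve_q in the frame of gauge below 0.028 m) and (x of sleeve_p in the frame of red_tray between -0.046 and 0.046 m and y of sleeve_p in the frame of red_tray between -0.046 and 0.046 m and z of sleeve_p in the frame of red_tray below 0.01 m and angle between sleeve_p's own z axis and vertical below 0.08 rad)))), for 0.1 s.
At the end, for the whole second after the job is handed in: the good sleeve stands upright over the dowel with its lower end on the drying board (within 4 mm of the board, within 11 mm of the dowel's axis); the bad sleeve stands upright on the floor of the red tray (within 6 mm of the floor, wholly inside the walls); both released and at rest (x of sleeve_p in the frame of red_tray between -0.046 and 0.046 m and y of sleeve_p in the frame of red_tray between -0.046 and 0.046 m and z of sleeve_p in the frame of red_tray below 0.01 m and angle between each of sleeve_p, sleeve_q's own z axis and vertical below 0.08 rad and horizontal distance between sleeve_q and drying_board below 0.011 m and z of sleeve_q in the frame of drying_board below 0.019 m and linear speed of each of sleeve_p, sleeve_q below 0.02 m/s); the robot touches nothing.
It fails at once if a sleeve is forced on the gauge with more than 100 N (contact force between any of sleeve_p, sleeve_q and gauge above 100 N).
It fails at once if a sleeve is dropped: falls freely from more than about 35 mm ((linear speed of sleeve_p above 0.8 m/s and not (contact force between the fingers and sleeve_p above 0.05 N)) or (linear speed of sleeve_q above 0.8 m/s and not (contact force between the fingers and sleeve_q above 0.05 N))).
It fails at once if another thing on the bench is pushed more than 30 mm from its place (distance of any of gouge, sanding_block, blank, glue, varnish_can, tape_measure from where it was at the start of the episode above 0.03 m).
It also fails if it takes over 72 s, if anything falls off the work surface, if the arm or the gripper's body presses on something with over 40 N, if the wrist force passes 120 N, or if a joint passes its speed limit or range.

## Working session

There is one attempt and no reset: what is moved stays moved. The work goes in short steps, Python scripts to look and compute and a tool call to move; the robot and the scene stay as the last step left them, time stands still between calls to the robot, and variables do not carry over. Pictures are saved under pics/ and viewed, about 8 in all and at most 12, crops included, and the job is handed in when it is done.

Besides the shell and the picture viewer there is one more tool, called after ">>>" by a JSON object that holds its "name" and its "arguments". step_arm: Moves the arm, as the interface text tells. Its arguments: {"type":"object","properties":{"rows":{"type":"array","items":{"type":"array","items":{"type":"number"}}},"newtons":{"type":"number"}},"required":["rows"]}

```bash
mkdir -p pics; ls
cat > h.py <<'E'
import numpy as np, cv2
from workcell import *
def ray(cam,px):
    c=get_calibration(cam); M=np.array(c["cam_to_world"])
    K=np.array([[c["fx"],0,c["cx"]],[0,c["fy"],c["cy"]],[0,0,1.]])
    d=np.array(c.get("dist",c.get("distortion",np.zeros(5))),float)
    u=cv2.undistortPoints(np.array([[px]],float),K,d)[0,0]
    return M[:3,3],M[:3,:3]@np.array([u[0],-u[1],-1])
def at_z(cam,px,z):
    o,r=ray(cam,px); return o+r*(z-o[2])/r[2]
E
python3 - <<'E'
from h import *
print(observe()); print(hold_point_z)
for n in("top","scene"):
    im=get_image(n); cv2.imwrite(f"pics/{n}0.png",im); print(n,get_calibration(n))
    for t in "sleeve_p gauge drying_board red_tray glue varnish_can gouge sanding_block blank tape_measure".split():
        print(t,[(d["location"],round(d["conf"],2)) for d in look_for(t,n)])
print(get_calibration("wrist"))
E
```

```text
pics
{'clock': 0.0, 'qpos': array([ 1.08424104e+00,  1.16434230e-01,  1.44226235e+00, -4.00371346e-06,
        1.58399094e+00, -3.77803220e-02]), 'joint_vel': array([ 0.00152448,  0.00067008, -0.00181975,  0.00030254, -0.000477  ,
        0.0016664 ]), 'tau': array([-3.74587471e-03, -7.21260738e+01, -6.22617245e+01,  7.79798627e-02,
        2.37083231e-02, -1.17014056e-04]), 'tool_pos': array([0.29275788, 0.60798046, 0.21794189]), 'eef_rot': array([-0.87317585,  1.38967207,  0.87227277]), 'contact_force': array([-0.46996962,  0.14304702,  0.48540166]), 'moment': array([-0.00507034,  0.02028234, -0.00936701]), 'gripper_width': 0.9998867797764949}
0.0188
top {'fx': 544.5237407706813, 'fy': 544.5237407706813, 'cx': 318.72655500942057, 'cy': 232.63893267178432, 'cam_to_world': array([[-0.02474237,  0.98383659, -0.177351  ,  0.33324697],
       [-0.9992922 , -0.01931165,  0.03228254, -0.00762987],
       [ 0.0283358 ,  0.17802421,  0.98361805,  1.17926068],
       [ 0.        ,  0.        ,  0.        ,  1.        ]])}
sleeve_p [([185.6, 182.7], 0.95), ([108.3, 276.4], 0.73)]
gauge [([400
[... 940 characters left out ...]
1.3], 0.67)]
varnish_can [([406.1, 281.2], 0.92)]
gouge [([329.1, 166.4], 0.76)]
sanding_block [([451.5, 175.7], 0.62)]
blank [([233.4, 234.3], 0.81)]
tape_measure [([227.9, 362.2], 0.56), ([405.5, 279.8], 0.54), ([451.7, 176.5], 0.44)]
{'fx': 427.8101721218905, 'fy': 427.8101721218905, 'cx': 318.0064662641057, 'cy': 238.34533244324828, 'tool_from_camera': array([[ 1.70348546e-04,  3.02064215e-01, -9.53287565e-01,
        -1.64802002e-01],
       [-3.04498899e-04,  9.53287550e-01,  3.02064156e-01,
         8.33277303e-02],
       [ 9.99999939e-01,  2.38818824e-04,  2.54369369e-04,
        -1.16850939e-03],
       [ 0.00000000e+00,  0.00000000e+00,  0.00000000e+00,
         1.00000000e+00]])}
```

View pics/top0.png

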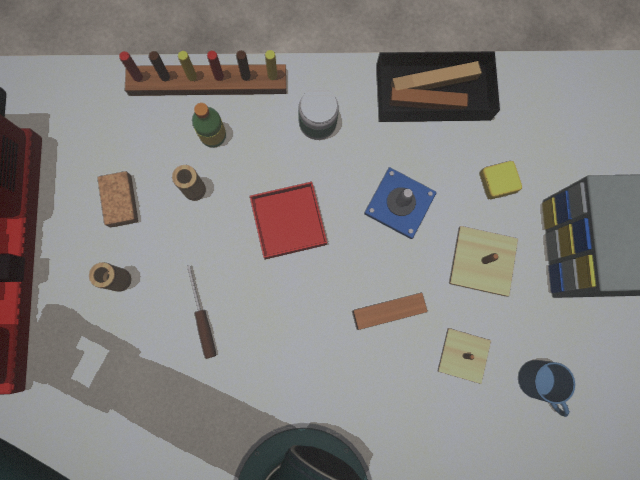

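View pics/scene0.png

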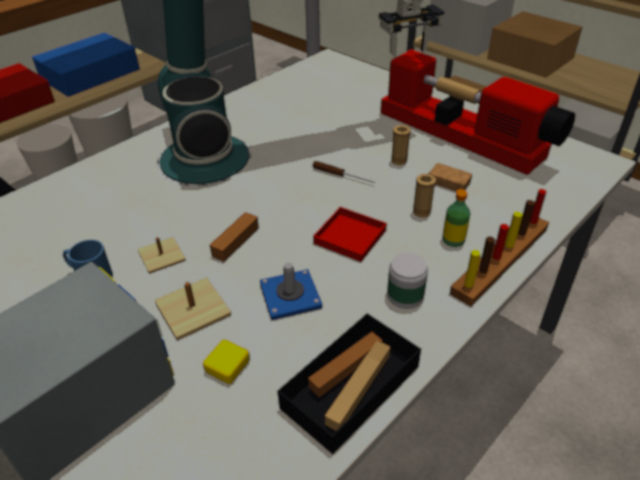

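Top view: sleeves with rims at about (185,174) and (103,275), gauge pin tip at (408,194), large board's dowel at (490,258), tray at (289,220). The smaller board at (466,356) is the look-alike. The scene view shows the same layout. Next I measure precisely.

```bash
cat > m.py <<'E'
from h import *
im=cv2.imread("pics/top0.png"); hsv=cv2.cvtColor(im,cv2.COLOR_BGR2HSV)
def poly(lo,hi,box,z):
    x0,y0,x1,y1=box; m=np.zeros(im.shape[:2],np.uint8)
    m[y0:y1,x0:x1]=cv2.inRange(hsv,lo,hi)[y0:y1,x0:x1]
    m=cv2.morphologyEx(m,cv2.MORPH_CLOSE,np.ones((9,9)))
    c=max(cv2.findContours(m,0,1)[0],key=cv2.contourArea)
    w=np.array([at_z("top",p[0].astype(float),z)[:2] for p in c],np.float32)
    return cv2.minAreaRect(w)
print("gauge",poly((100,120,40),(130,255,255),(355,150,445,250),.018))
print("tray",poly((0,120,40),(10,255,255),(240,170,340,270),.028))
print("board",poly((15,40,90),(35,255,255),(440,215,530,300),.015))
print("small",poly((15,40,90),(35,255,255),(430,320,495,390),.015))
print("pin tip",at_z("top",(408,193.5),.099),"dowel tip",at_z("top",(494,257),.085))
for n,p in dict(a=(184.5,174.5),b=(102.5,275)).items(): print(n,at_z("top",p,.11))
for n,p,z in [("glue",(202,111),.15),("can",(319,106),.1),("block",(118,200),.035),("gouge",(203,330),.02)]: print(n,at_z("top",p,z))
# per-sleeve mask and crops
a=cv2.resize(im[150:300,75:225],(600,600),interpolation=2)
g=cv2.resize(im[160:280,370:520],(750,600),interpolation=2)
cv2.imwrite("pics/c1.png",a[:600]);cv2.imwrite("pics/c2.png",g)
E
python3 m.py
```

```text
gauge ((0.6072613000869751, -0.22728417813777924), (0.11602509766817093, 0.11660150438547134), 60.01389694213867)
tray ((0.5721712708473206, 0.020325012505054474), (0.13868863880634308, 0.13775169849395752), 12.312979698181152)
board ((0.47464868426322937, -0.40289896726608276), (0.1297386884689331, 0.13094191253185272), 76.23928833007812)
small ((0.27487701177597046, -0.3455736041069031), (0.09325551986694336, 0.09264037758111954), 72.48123931884766)
pin tip [ 0.6060693  -0.22845286  0.099     ] dowel tip [ 0.47288525 -0.40088258  0.085     ]
a [0.65074118 0.22566263 0.11      ]
b [0.45052602 0.38037035 0.11      ]
glue [0.76928757 0.1848207  0.15      ]
can [ 0.79847599 -0.0503279   0.1       ]
block [0.61884096 0.38208579 0.035     ]
gouge [0.34084968 0.20067753 0.02      ]
```

View pics/c1.png

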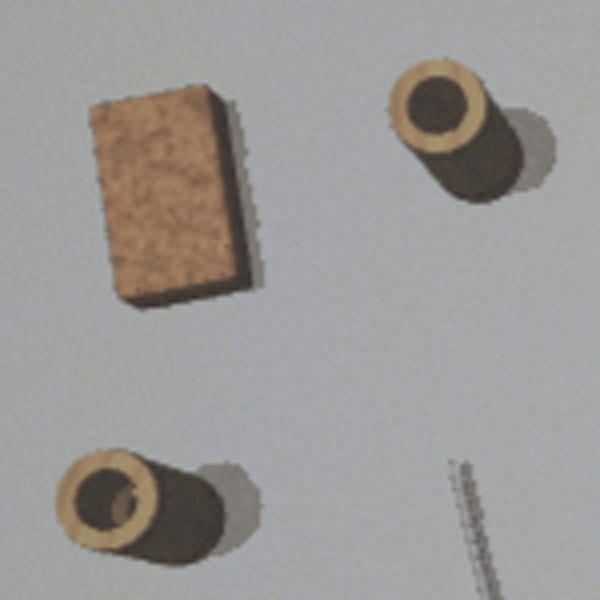

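View pics/c2.png

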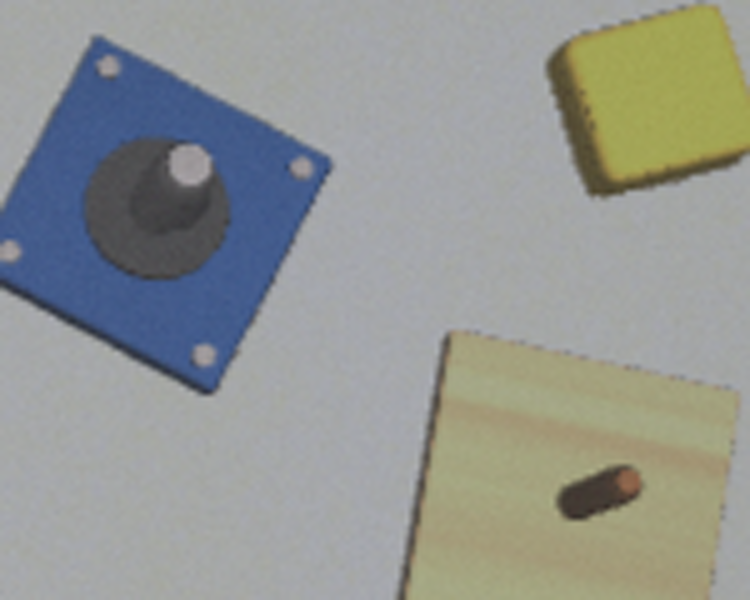

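The crops put the rim centres at (184.5,176.3) and (101.8,275.0), the pin tip at (407.8,192.8) and the dowel tip at (495.6,256.2). I'll move above sleeve b with the jaws along world y and refine with the wrist camera.

```bash
cat >> h.py <<'E'
from scipy.spatial.transform import Rotation as R
def tgt(s=1):  # tool x down, tool z along s*world y
    z=np.array([0,s,0.]);x=np.array([0,0,-1.]);return np.c_[x,np.cross(z,x),z]
def delta(p,Rt=None,o=None):
    o=o or observe(); Rc=R.from_rotvec(o["eef_rot"]).as_matrix()
    print("shift cm in present tool axes",(Rc.T@(np.array(p)-o["tool_pos"])*100).round(2),"pos",o["tool_pos"].round(4))
    if Rt is not None:
        print("turn",R.from_matrix(Rc.T@Rt).as_rotvec().round(3),"shift cm in target axes",(Rt.T@(np.array(p)-o["tool_pos"])*100).round(2))
def wrist_at_z(px,z,o):
    c=get_calibration("wrist");T=np.array(c["tool_from_camera"]);Rc=R.from_rotvec(o["eef_rot"]).as_matrix()
    d=np.array([(px[0]-c["cx"])/c["fx"],-(px[1]-c["cy"])/c["fy"],-1])
    O=o["tool_pos"]+Rc@T[:3,3]; r=Rc@T[:3,:3]@d
    return O+r*(z-O[2])/r[2]
E
python3 - <<'E'
from h import *
for n,p,z in [("a",(184.5,176.3),.11),("b",(101.8,275),.11),("pin",(407.8,192.8),.099),("dowel",(495.6,256.2),.085)]: print(n,at_z("top",p,z))
o=observe(); print(R.from_rotvec(o["eef_rot"]).as_matrix().round(3))
for s in(1,-1): delta((.449,.381,.218),tgt(s),o)
E
```

```text
a [0.64697203 0.22559163 0.11      ]
b [0.4505555  0.38171801 0.11      ]
pin [ 0.60755557 -0.2281201   0.099     ]
dowel [ 0.47446374 -0.40432381  0.085     ]
[[-0.    -0.901  0.434]
 [-0.     0.434  0.901]
 [-1.     0.    -0.   ]]
shift cm in present tool axes [  0.06 -23.92 -13.69] pos [0.2929 0.6081 0.2186]
turn [-0.449 -0.    -0.   ] shift cm in target axes [  0.06 -15.61 -22.71]
shift cm in present tool axes [  0.06 -23.92 -13.69] pos [0.2929 0.6081 0.2186]
turn [ 2.693 -0.     0.   ] shift cm in target axes [ 0.06 15.61 22.71]
```

>>> {"name": "step_arm", "arguments": {"rows": [[9.3,0,-3,-1.7,0,0,0],[9.3,0,-3,-1.7,0,0,0],[9.3,0,-3,-1.7,0,0,0],[9.3,0,-3,-1.7,0,0,0],[9.3,0,-3,-1.7,0,0,0]], "newtons": 25}}

```text
clock: 1.52
tool_pos: [0.3917, 0.4651, 0.2187]
eef_rot: [-0.873, 1.388, 0.873]
contact_force: [1.3, 0.9, -0.1]
gripper_width: 1.005
```

>>> {"name": "step_arm", "arguments": {"rows": [[9.3,0,-3,-1.7,0,0,0],[9.3,0,-3,-1.7,0,0,0],[9.3,0,-2.9,-1.8,0,0,0],[9.3,0,0,0,-0.11,0,0],[9.3,0,0,0,-0.11,0,0]]}}

```text
clock: 1.93
tool_pos: [0.4498, 0.3795, 0.2189]
eef_rot: [-1.04, 1.308, 1.04]
contact_force: [0.3, 0.9, 0.8]
gripper_width: 0.994
```

>>> {"name": "step_arm", "arguments": {"rows": [[9.3,0,0,0,-0.115,0,0],[9.3,0,0,0,-0.114,0,0],[9.3,0,0,0,0,0,0],[9.3,0,0,0,0,0,0]]}}

```text
clock: 2.27
tool_pos: [0.4488, 0.381, 0.2187]
eef_rot: [-1.207, 1.211, 1.207]
contact_force: [-0.1, -0.3, -0.0]
gripper_width: 1.003
```

Run:
```python
from h import *
o=observe(); delta((.4505,.3817,.218),tgt(),o)
im=get_image("wrist"); cv2.imwrite("pics/w1.png",im); print(look_for("sleeve_p","wrist"))
```

```text
shift cm in present tool axes [ 0.07 -0.17  0.07] pos [0.4488 0.381  0.2187]
turn [-0.003  0.     0.   ] shift cm in target axes [ 0.07 -0.17  0.07]
[{'location': [155.5, 454.9], 'conf': 0.7}]
```

View pics/w1.png

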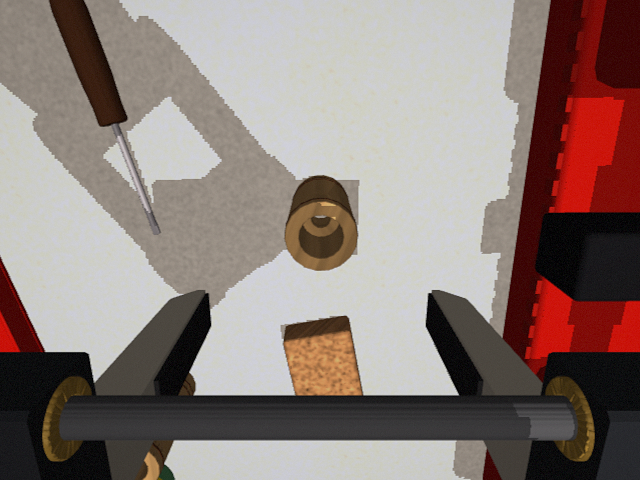

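The wrist view shows sleeve b's rim at about (321,234), with a step visible inside the bore, so b is probably the bad one. The jaws straddle it and the lathe is clear to the right.

Run:
```python
from h import *
o=observe(); p=wrist_at_z((321,234),.11,o);print(p); delta((p[0],p[1],.069),tgt(),o)
print(wrist_at_z((285,234),.11,o)-wrist_at_z((357,234),.11,o))
print(wrist_at_z((321,198),.11,o)-wrist_at_z((321,270),.11,o))
```

```text
[0.44837252 0.38134708 0.11      ]
shift cm in present tool axes [14.96  0.04  0.03] pos [0.4488 0.381  0.2186]
turn [-0.004 -0.     0.   ] shift cm in target axes [14.96  0.04  0.03]
[-0.00017698 -0.04811778  0.        ]
[-5.03478244e-02  8.69849760e-05  0.00000000e+00]
```

>>> {"name": "step_arm", "arguments": {"rows": [[9.3,3.5,0,0,0,0,0],[9.3,3.5,0,0,0,0,0],[9.3,3.5,0,0,0,0,0],[9.3,2.7,0,0,0,0,0],[9.3,1.5,0,0,0,0,0]]}}

```text
clock: 2.78
tool_pos: [0.4475, 0.3802, 0.0679]
eef_rot: [-1.208, 1.214, 1.208]
contact_force: [-0.2, -0.1, 0.2]
gripper_width: 0.998
```

>>> {"name": "step_arm", "arguments": {"rows": [[4.5,0,0,0,0,0,0],[4.5,0,0,0,0,0,0],[4.5,0,0,0,0,0,0],[4.5,0,0,0,0,0,0],[4.5,0,0,0,0,0,0]]}}

```text
clock: 3.2
tool_pos: [0.4493, 0.3815, 0.0732]
eef_rot: [-1.209, 1.207, 1.208]
contact_force: [-1.0, 0.4, 0.5]
gripper_width: 0.693
```

>>> {"name": "step_arm", "arguments": {"rows": [[4.0,0,0,0,0,0,0],[4.0,0,0,0,0,0,0],[4.0,0,0,0,0,0,0],[4.0,0,0,0,0,0,0]]}}

```text
clock: 3.53
tool_pos: [0.449, 0.3812, 0.0722]
eef_rot: [-1.209, 1.208, 1.209]
contact_force: [0.5, 1.2, 5.1]
gripper_width: 0.538
```

>>> {"name": "step_arm", "arguments": {"rows": [[4.0,-1,0,0,0,0,0],[4.0,-2,0,0,0,0,0],[4.0,-3.3,0,0,0,0,0],[4.0,-3.3,0,0,0,0,0],[4.0,-3.3,0,0,0,0,0]]}}

```text
clock: 3.95
tool_pos: [0.4484, 0.3807, 0.2025]
eef_rot: [-1.209, 1.21, 1.21]
contact_force: [0.8, -0.3, -1.4]
gripper_width: 0.545
```

>>> {"name": "step_arm", "arguments": {"rows": [[4.0,0,-0.5,-2,0,0,0],[4.0,0,-0.9,-3.5,0,0,0],[4.0,0,-0.9,-3.5,0,0,0],[4.0,0,-0.9,-3.5,0,0,0],[4.0,0,-0.9,-3.5,0,0,0]]}}

```text
clock: 4.37
tool_pos: [0.4896, 0.2195, 0.2012]
eef_rot: [-1.21, 1.209, 1.21]
contact_force: [0.1, 0.1, -1.7]
gripper_width: 0.545
```

>>> {"name": "step_arm", "arguments": {"rows": [[4.0,0,-0.9,-3.5,0,0,0],[4.0,0,-0.9,-3.5,0,0,0],[4.0,0,-0.9,-3.5,0,0,0],[4.0,0,-0.9,-3.5,0,0,0],[4.0,0,-0.9,-3.5,0,0,0]]}}

```text
clock: 4.78
tool_pos: [0.5347, 0.0442, 0.2013]
eef_rot: [-1.209, 1.209, 1.209]
contact_force: [0.8, 0.4, -0.8]
gripper_width: 0.544
```

>>> {"name": "step_arm", "arguments": {"rows": [[4.0,0,-0.9,-3.5,0,0,0],[4.0,0,-0.9,-3.5,0,0,0],[4.0,0,-0.9,-3.5,0,0,0],[4.0,0,-0.9,-3.5,0,0,0],[4.0,0,-0.9,-3.5,0,0,0]]}}

```text
clock: 5.2
tool_pos: [0.5798, -0.1308, 0.2012]
eef_rot: [-1.209, 1.209, 1.209]
contact_force: [0.5, 0.4, -1.7]
gripper_width: 0.542
```

>>> {"name": "step_arm", "arguments": {"rows": [[4.0,0,-0.9,-3.5,0,0,0],[4.0,0,-0.9,-3.5,0,0,0],[4.0,0,-0.5,-2,0,0,0],[4.0,0,0,0,0,0,0],[4.0,0,0,0,0,0,0]]}}

```text
clock: 5.62
tool_pos: [0.6027, -0.2198, 0.2005]
eef_rot: [-1.207, 1.21, 1.209]
contact_force: [-0.1, 0.6, -1.5]
gripper_width: 0.545
```

Run:
```python
from h import *
o=observe(); delta((.607,-.228,.2),tgt(),o)
t=get_image("top"); s=get_image("scene")
cv2.imwrite("pics/v2.png",np.hstack([cv2.resize(t[130:290,320:500],(394,350),interpolation=2),cv2.resize(s[180:340,210:390],(394,350),interpolation=2)]))
```

```text
shift cm in present tool axes [ 0.05 -0.43 -0.82] pos [ 0.6027 -0.2198  0.2005]
turn [-0.001  0.001 -0.001] shift cm in target axes [ 0.05 -0.43 -0.82]
```

View pics/v2.png

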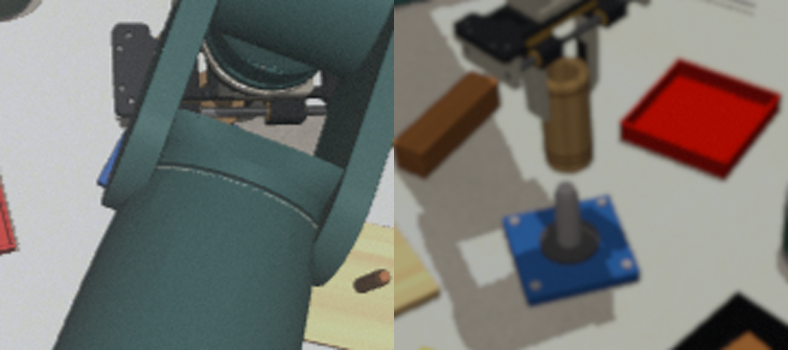

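The scene view shows the sleeve upright in the jaws, just short of the pin (tip near scene pixel (288,266)). I'll close the last 8 mm.

>>> {"name": "step_arm", "arguments": {"rows": [[4.0,0,-0.2,-0.4,0,0,0],[4.0,0.5,-0.2,-0.4,0,0,0],[4.0,0.5,0,0,0,0,0],[4.0,0,0,0,0,0,0]]}}

```text
clock: 6.05
tool_pos: [0.6066, -0.2266, 0.1891]
eef_rot: [-1.208, 1.21, 1.211]
contact_force: [-1.5, 0.0, -1.1]
gripper_width: 0.539
```

Run:
```python
from h import *
print(at_z("scene",(288.5,265.4),.097))
o=observe(); delta((.6065,-.228,.2),tgt(),o)
# expected pixel of held sleeve's lower-end in scene vs pin: predicted silhouette
c=get_calibration("scene");W=np.linalg.inv(c["cam_to_world"])
def px(p):
    q=W@np.r_[p,1];return np.array([c["cx"]-c["fx"]*q[0]/q[2],c["cy"]+c["fy"]*q[1]/q[2]])
s=get_image("scene");k=4;x0,y0=210,180
v=cv2.resize(s[y0:y0+140,x0:x0+180],None,fx=k,fy=k,interpolation=2)
def ring(x,y,z,r,col):
    pts=[(px((x+r*np.cos(t),y+r*np.sin(t),z))-(x0,y0)+.5)*k for t in np.linspace(0,6.3,60)]
    cv2.polylines(v,[np.array(pts).astype(np.int32)],False,col,1)
x,y,z=o["tool_pos"]; b=z-.072
ring(x,y,b,.025,(0,255,0));ring(x,y,b+.11,.025,(0,255,0))
ring(.6065,-.228,.024,.032,(0,255,255));ring(.6065,-.228,.087,.013,(0,255,255));ring(.6065,-.228,.099,.009,(0,255,255))
cv2.imwrite("pics/v3.png",v)
```

```text
[ 0.60612775 -0.22627927  0.097     ]
shift cm in present tool axes [-1.09  0.01 -0.14] pos [ 0.6066 -0.2266  0.1891]
turn [ 0.001  0.001 -0.002] shift cm in target axes [-1.09  0.01 -0.14]
```

View pics/v3.png

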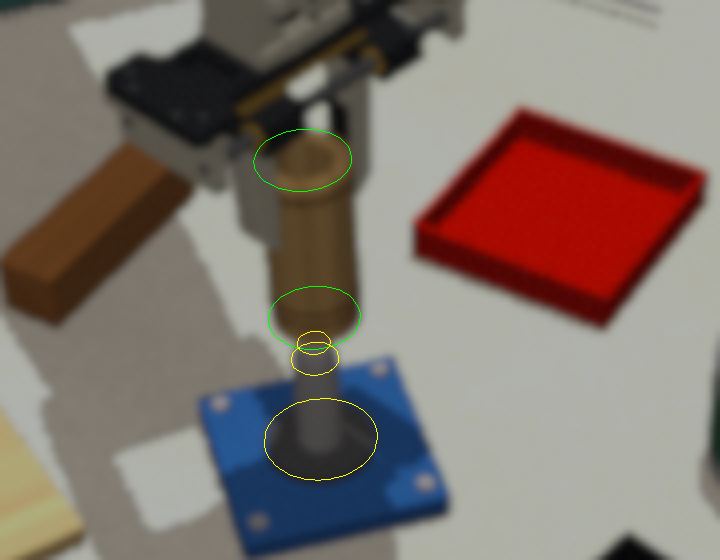

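The projected rings (held sleeve and gauge) line up with the picture, with the axes agreeing to about 2 mm. I'll descend onto the tip gently.

>>> {"name": "step_arm", "arguments": {"rows": [[4.0,0.7,0,-0.05,0,0,0],[4.0,0.7,0,0,0,0,0],[4.0,0.5,0,0,0,0,0],[4.0,0.4,0,0,0,0,0],[4.0,0.4,0,0,0,0,0]]}}

```text
clock: 6.52
tool_pos: [0.6068, -0.2274, 0.163]
eef_rot: [-1.209, 1.209, 1.21]
contact_force: [-0.6, -0.3, -2.6]
gripper_width: 0.54
```

>>> {"name": "step_arm", "arguments": {"rows": [[4.0,0.6,0,0,0,0,0],[4.0,0.6,0,0,0,0,0],[4.0,0.6,0,0,0,0,0],[4.0,0.6,0,0,0,0,0],[4.0,0.6,0,0,0,0,0]]}}

```text
clock: 6.93
tool_pos: [0.6068, -0.2275, 0.133]
eef_rot: [-1.209, 1.209, 1.209]
contact_force: [-0.7, -1.8, -1.2]
gripper_width: 0.543
```

>>> {"name": "step_arm", "arguments": {"rows": [[4.0,0.4,0,0,0,0,0],[4.0,0.4,0,0,0,0,0],[4.0,0.2,0,0,0,0,0],[4.0,0.1,0,0,0,0,0],[4.0,0,0,0,0,0,0]]}}

```text
clock: 7.35
tool_pos: [0.6068, -0.2275, 0.1224]
eef_rot: [-1.209, 1.209, 1.21]
contact_force: [-0.6, -1.5, -3.1]
gripper_width: 0.541
```

>>> {"name": "step_arm", "arguments": {"rows": [[4.0,0.1,0,0,0,0,0],[4.0,0.1,0,0,0,0,0],[4.0,0.1,0,0,0,0,0],[4.0,0,0,0,0,0,0]]}}

```text
clock: 7.68
tool_pos: [0.6072, -0.2276, 0.1208]
eef_rot: [-1.21, 1.209, 1.208]
contact_force: [-3.4, -0.6, 6.8]
gripper_width: 0.543
```

>>> {"name": "step_arm", "arguments": {"rows": [[4.0,0.1,0,0,0,0,0],[4.0,0,0,0,0,0,0],[4.0,0,0,0,0,0,0]]}}

```text
clock: 7.93
tool_pos: [0.6075, -0.2275, 0.1206]
eef_rot: [-1.211, 1.208, 1.208]
contact_force: [-3.9, 1.1, 11.3]
gripper_width: 0.546
```

It stops at 11 N with its lower end about 48.6 mm above the table, which is the step, so b is bad and goes in the tray.

>>> {"name": "step_arm", "arguments": {"rows": [[4.0,-1,0,0,0,0,0],[4.0,-2,0,0,0,0,0],[4.0,-2.5,0,0,0,0,0],[4.0,-2.5,0,0,0,0,0],[4.0,-1,0,0,0,0,0]]}}

```text
clock: 8.35
tool_pos: [0.6077, -0.2275, 0.2128]
eef_rot: [-1.212, 1.207, 1.206]
contact_force: [0.0, 0.2, 0.3]
gripper_width: 0.543
```

>>> {"name": "step_arm", "arguments": {"rows": [[4.0,0,0.2,2,0,0,0],[4.0,0,0.5,3.5,0,0,0],[4.0,0,0.5,3.5,0,0,0],[4.0,0,0.5,3.5,0,0,0],[4.0,0,0.5,3.5,0,0,0]]}}

```text
clock: 8.77
tool_pos: [0.5843, -0.0659, 0.2082]
eef_rot: [-1.209, 1.209, 1.209]
contact_force: [0.5, 0.3, -1.1]
gripper_width: 0.544
```

>>> {"name": "step_arm", "arguments": {"rows": [[4.0,0,0.5,3.5,0,0,0],[4.0,0,0.5,3.5,0,0,0],[4.0,0,0.3,1.8,0,0,0],[4.0,0,0,0,0,0,0]]}}

```text
clock: 9.1
tool_pos: [0.5712, 0.0239, 0.2084]
eef_rot: [-1.211, 1.207, 1.212]
contact_force: [-0.3, 0.3, -1.9]
gripper_width: 0.542
```

>>> {"name": "step_arm", "arguments": {"rows": [[4.0,2,0,0,0,0,0],[4.0,3,0,0,0,0,0],[4.0,3,0,0,0,0,0],[4.0,2.2,0,0,0,0,0],[4.0,1,0,0,0,0,0]]}}

```text
clock: 9.52
tool_pos: [0.5704, 0.0203, 0.0929]
eef_rot: [-1.207, 1.212, 1.212]
contact_force: [-0.3, -0.1, -1.8]
gripper_width: 0.542
```

>>> {"name": "step_arm", "arguments": {"rows": [[4.0,0.5,0,0,0,0,0],[4.0,0,0,0,0,0,0],[4.0,0,0,0,0,0,0]]}}

```text
clock: 9.77
tool_pos: [0.5724, 0.0204, 0.0929]
eef_rot: [-1.21, 1.208, 1.208]
contact_force: [0.1, -0.1, -1.2]
gripper_width: 0.542
```

>>> {"name": "step_arm", "arguments": {"rows": [[4.0,0.6,0,0,0,0,0],[4.0,0.5,0,0,0,0,0],[4.0,0.2,0,0,0,0,0],[4.0,0.15,0,0,0,0,0],[4.0,0,0,0,0,0,0]]}}

```text
clock: 10.18
tool_pos: [0.5717, 0.0206, 0.0769]
eef_rot: [-1.209, 1.209, 1.21]
contact_force: [0.4, 0.5, -1.7]
gripper_width: 0.539
```

>>> {"name": "step_arm", "arguments": {"rows": [[4.0,0.1,0,0,0,0,0],[4.0,0.1,0,0,0,0,0],[4.0,0,0,0,0,0,0]]}}

```text
clock: 10.43
tool_pos: [0.5723, 0.0206, 0.0761]
eef_rot: [-1.21, 1.208, 1.208]
contact_force: [-1.8, 0.1, 5.0]
gripper_width: 0.542
```

Contact at the tray floor height. I'll release, rise and go above sleeve a.

>>> {"name": "step_arm", "arguments": {"rows": [[6,0,0,0,0,0,0],[9.3,0,0,0,0,0,0],[9.3,0,0,0,0,0,0],[9.3,0,0,0,0,0,0],[9.3,0,0,0,0,0,0]]}}

```text
clock: 10.85
tool_pos: [0.5718, 0.0205, 0.0751]
eef_rot: [-1.209, 1.209, 1.209]
contact_force: [0.1, -0.3, -0.5]
gripper_width: 0.85
```

>>> {"name": "step_arm", "arguments": {"rows": [[9.3,0,0,0,0,0,0],[9.3,0,0,0,0,0,0],[9.3,0,0,0,0,0,0]]}}

```text
clock: 11.1
tool_pos: [0.5718, 0.0206, 0.0751]
eef_rot: [-1.209, 1.209, 1.209]
contact_force: [-0.4, 0.3, 0.1]
gripper_width: 0.998
```

>>> {"name": "step_arm", "arguments": {"rows": [[9.3,-1,0,0,0,0,0],[9.3,-3,0,0,0,0,0],[9.3,-4,0,0,0,0,0],[9.3,-4,0,0,0,0,0],[9.3,-2.2,0,0,0,0,0]]}}

```text
clock: 11.52
tool_pos: [0.5724, 0.0206, 0.2229]
eef_rot: [-1.212, 1.206, 1.206]
contact_force: [0.7, 0.2, -0.4]
gripper_width: 1.003
```

>>> {"name": "step_arm", "arguments": {"rows": [[9.3,0,-1.2,3.5,0,0,0],[9.3,0,-1.2,3.5,0,0,0],[9.3,0,-1.2,3.5,0,0,0],[9.3,0,-1.3,3.5,0,0,0],[9.3,0,-1.3,3.5,0,0,0]]}}

```text
clock: 11.93
tool_pos: [0.6341, 0.1973, 0.2182]
eef_rot: [-1.21, 1.208, 1.209]
contact_force: [0.2, -0.8, 0.2]
gripper_width: 1.002
```

>>> {"name": "step_arm", "arguments": {"rows": [[9.3,0,-1.1,3,0,0,0],[9.3,0,0,0,0,0,0],[9.3,0,0,0,0,0,0],[9.3,0,0,0,0,0,0]]}}

```text
clock: 12.27
tool_pos: [0.6447, 0.2252, 0.2175]
eef_rot: [-1.21, 1.209, 1.209]
contact_force: [0.0, -0.6, 0.4]
gripper_width: 1.0
```

Run:
```python
from h import *
o=observe(); delta((.6455,.2256,.218),tgt(),o)
w=get_image("wrist"); s=get_image("scene")
cv2.imwrite("pics/w4.png",np.hstack([w[120:420,120:520],cv2.resize(s[140:290,290:490],(400,300),interpolation=2)]))
```

```text
shift cm in present tool axes [-0.05 -0.08  0.04] pos [0.6447 0.2252 0.2175]
turn [ 0. -0.  0.] shift cm in target axes [-0.05 -0.08  0.04]
```

View pics/w4.png

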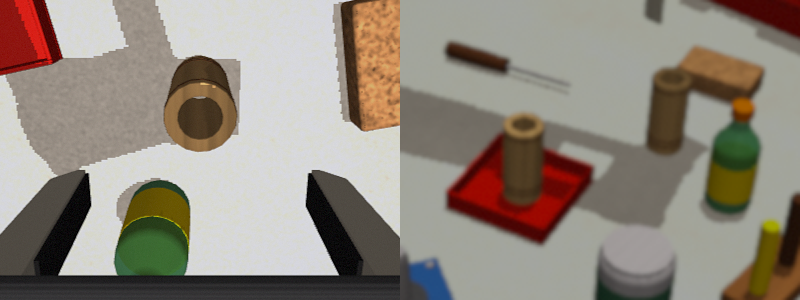

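Sleeve b stands upright in the middle of the tray. Sleeve a's rim is at wrist pixel (320,236), about 1 mm from the TCP axis, and the glue is clear. Grasping a.

>>> {"name": "step_arm", "arguments": {"rows": [[9.3,3.5,-0.1,0,0,0,0],[9.3,3.5,0,0,0,0,0],[9.3,3.5,0,0,0,0,0],[9.3,2.5,0,0,0,0,0],[9.3,1.5,0,0,0,0,0]]}}

```text
clock: 12.78
tool_pos: [0.6446, 0.2241, 0.0692]
eef_rot: [-1.208, 1.213, 1.21]
contact_force: [-0.3, -0.5, -0.4]
gripper_width: 1.0
```

>>> {"name": "step_arm", "arguments": {"rows": [[4.0,0,0,0,0,0,0],[4.0,0,0,0,0,0,0],[4.0,0,0,0,0,0,0],[4.0,0,0,0,0,0,0],[4.0,0,0,0,0,0,0]]}}

```text
clock: 13.2
tool_pos: [0.6465, 0.2257, 0.074]
eef_rot: [-1.21, 1.207, 1.208]
contact_force: [-0.5, -0.2, 0.1]
gripper_width: 0.688
```

>>> {"name": "step_arm", "arguments": {"rows": [[4.0,0,0,0,0,0,0],[4.0,0,0,0,0,0,0],[4.0,0,0,0,0,0,0],[4.0,0,0,0,0,0,0]]}}

```text
clock: 13.53
tool_pos: [0.646, 0.2257, 0.0727]
eef_rot: [-1.21, 1.209, 1.209]
contact_force: [-0.1, -0.8, 4.5]
gripper_width: 0.523
```

>>> {"name": "step_arm", "arguments": {"rows": [[4.0,-1,0,0,0,0,0],[4.0,-3,0,0,0,0,0],[4.0,-4,0,0,0,0,0],[4.0,-4,0,0,0,0,0],[4.0,-3,0,0,0,0,0]]}}

```text
clock: 13.95
tool_pos: [0.6458, 0.2256, 0.2262]
eef_rot: [-1.21, 1.207, 1.208]
contact_force: [0.6, -0.3, -0.7]
gripper_width: 0.524
```

>>> {"name": "step_arm", "arguments": {"rows": [[4.0,0,0,-2,0,0,0],[4.0,0,0.3,-3.5,0,0,0],[4.0,0,0.3,-3.5,0,0,0],[4.0,0,0.3,-3.5,0,0,0],[4.0,0,0.3,-3.5,0,0,0]]}}

```text
clock: 14.37
tool_pos: [0.6333, 0.0642, 0.2226]
eef_rot: [-1.21, 1.209, 1.21]
contact_force: [1.0, -0.5, -2.1]
gripper_width: 0.525
```

>>> {"name": "step_arm", "arguments": {"rows": [[4.0,0,0.3,-3.5,0,0,0],[4.0,0,0.3,-3.5,0,0,0],[4.0,0,0.3,-3.5,0,0,0],[4.0,0,0.3,-3.5,0,0,0],[4.0,0,0.3,-3.5,0,0,0]]}}

```text
clock: 14.78
tool_pos: [0.6183, -0.1111, 0.2227]
eef_rot: [-1.209, 1.209, 1.209]
contact_force: [0.9, -0.7, -2.2]
gripper_width: 0.526
```

>>> {"name": "step_arm", "arguments": {"rows": [[4.0,0,0.4,-3.5,0,0,0],[4.0,0,0.4,-3.5,0,0,0],[4.0,0,0.4,-3.5,0,0,0],[4.0,0,0,-1.3,0,0,0],[4.0,0,0,0,0,0,0]]}}

```text
clock: 15.2
tool_pos: [0.6063, -0.2301, 0.2222]
eef_rot: [-1.207, 1.211, 1.207]
contact_force: [0.5, -0.0, -1.5]
gripper_width: 0.526
```

>>> {"name": "step_arm", "arguments": {"rows": [[4.0,0,0,0,0,0,0],[4.0,0,0,0,0,0,0]]}}

```text
clock: 15.37
tool_pos: [0.607, -0.2265, 0.2223]
eef_rot: [-1.209, 1.209, 1.21]
contact_force: [-0.3, -0.4, -2.2]
gripper_width: 0.524
```

>>> {"name": "step_arm", "arguments": {"rows": [[4.0,1,0,-0.1,0,0,0],[4.0,1.5,0,0,0,0,0],[4.0,1,0,0,0,0,0],[4.0,0.5,0,0,0,0,0],[4.0,0,0,0,0,0,0]]}}

```text
clock: 15.78
tool_pos: [0.6063, -0.2278, 0.1798]
eef_rot: [-1.208, 1.21, 1.212]
contact_force: [-0.0, 0.3, -1.9]
gripper_width: 0.523
```

>>> {"name": "step_arm", "arguments": {"rows": [[4.0,0.4,0,0,0,0,0],[4.0,0.4,0,0,0,0,0],[4.0,0.4,0,0,0,0,0],[4.0,0.4,0,0,0,0,0],[4.0,0,0,0,0,0,0]]}}

```text
clock: 16.2
tool_pos: [0.6067, -0.2284, 0.1652]
eef_rot: [-1.209, 1.209, 1.21]
contact_force: [-0.0, 0.9, -2.1]
gripper_width: 0.527
```

>>> {"name": "step_arm", "arguments": {"rows": [[4.0,0.6,0,0,0,0,0],[4.0,0.7,0,0,0,0,0],[4.0,0.7,0,0,0,0,0],[4.0,0.7,0,0,0,0,0],[4.0,0.6,0,0,0,0,0]]}}

```text
clock: 16.62
tool_pos: [0.6067, -0.2284, 0.132]
eef_rot: [-1.209, 1.209, 1.21]
contact_force: [0.3, -0.6, -1.8]
gripper_width: 0.525
```

>>> {"name": "step_arm", "arguments": {"rows": [[4.0,0.5,0,0,0,0,0],[4.0,0.5,0,0,0,0,0],[4.0,0.5,0,0,0,0,0],[4.0,0.3,0,0,0,0,0],[4.0,0,0,0,0,0,0]]}}

```text
clock: 17.03
tool_pos: [0.6067, -0.2283, 0.1143]
eef_rot: [-1.209, 1.209, 1.21]
contact_force: [-0.4, 0.1, -1.5]
gripper_width: 0.524
```

It passes the step height without resistance. Continuing to the shoulder.

>>> {"name": "step_arm", "arguments": {"rows": [[4.0,0.5,0,0,0,0,0],[4.0,0.5,0,0,0,0,0],[4.0,0.3,0,0,0,0,0],[4.0,0.1,0,0,0,0,0],[4.0,0,0,0,0,0,0]]}}

```text
clock: 17.45
tool_pos: [0.6068, -0.2284, 0.1007]
eef_rot: [-1.209, 1.209, 1.21]
contact_force: [0.1, -0.4, -1.4]
gripper_width: 0.522
```

>>> {"name": "step_arm", "arguments": {"rows": [[4.0,0.1,0,0,0,0,0],[4.0,0.1,0,0,0,0,0],[4.0,0.1,0,0,0,0,0],[4.0,0.1,0,0,0,0,0],[4.0,0,0,0,0,0,0]]}}

```text
clock: 17.87
tool_pos: [0.6069, -0.2284, 0.097]
eef_rot: [-1.209, 1.209, 1.209]
contact_force: [0.0, -1.3, -1.3]
gripper_width: 0.522
```

>>> {"name": "step_arm", "arguments": {"rows": [[4.0,0.1,0,0,0,0,0],[4.0,0.1,0,0,0,0,0],[4.0,0,0,0,0,0,0],[4.0,0,0,0,0,0,0]]}}

```text
clock: 18.2
tool_pos: [0.6073, -0.2284, 0.0966]
eef_rot: [-1.21, 1.208, 1.208]
contact_force: [-2.2, 3.1, 8.5]
gripper_width: 0.523
```

It reached the shoulder at 8.5 N with its lower end at 24 mm, so sleeve a is good. Before carrying it to the board, I'll check clearance to the grey drawer cabinet.

Run:
```python
from h import *
o=observe(); print(o["qpos"].round(3)); delta((.4743,-.4035,.21),None,o)
for p in [(544,200),(551,297),(547,250)]: print("base",at_z("top",p,0))
for z in(.15,.2,.25,.3): print(z,at_z("top",(588,178),z),at_z("top",(590,288),z))
```

```text
[-0.399  0.117  1.641  0.     1.382 -1.97 ]
shift cm in present tool axes [-11.35  13.29 -17.51] pos [ 0.6073 -0.2284  0.0966]
base [ 0.61061691 -0.55584521  0.        ]
base [ 0.39325748 -0.54970607  0.        ]
base [ 0.49686279 -0.55126713  0.        ]
0.15 [ 0.6185725  -0.57904822  0.15      ] [ 0.40098806 -0.55805999  0.15      ]
0.2 [ 0.6047118  -0.55128954  0.2       ] [ 0.39769729 -0.53132089  0.2       ]
0.25 [ 0.59085109 -0.52353086  0.25      ] [ 0.39440653 -0.50458179  0.25      ]
0.3 [ 0.57699039 -0.49577218  0.3       ] [ 0.39111576 -0.47784269  0.3       ]
```

>>> {"name": "step_arm", "arguments": {"rows": [[4.0,-1,0,0,0,0,0],[4.0,-2.5,0,0,0,0,0],[4.0,-3.5,0,0,0,0,0],[4.0,-3.5,0,0,0,0,0],[4.0,-1.7,0,0,0,0,0]]}}

```text
clock: 18.62
tool_pos: [0.6075, -0.2287, 0.2226]
eef_rot: [-1.213, 1.207, 1.205]
contact_force: [0.5, -0.2, -2.2]
gripper_width: 0.526
```

The cabinet face is at y≈-0.553 and the gripper body would reach y≈-0.498, so it clears without turning.

>>> {"name": "step_arm", "arguments": {"rows": [[4.0,0,1.5,-2,0,0,0],[4.0,0,2.2,-2.9,0,0,0],[4.0,0,2.2,-2.9,0,0,0],[4.0,0,2.2,-2.9,0,0,0],[4.0,0,2.2,-2.9,0,0,0]]}}

```text
clock: 19.03
tool_pos: [0.5027, -0.3655, 0.2178]
eef_rot: [-1.21, 1.209, 1.209]
contact_force: [0.5, -0.6, -1.7]
gripper_width: 0.526
```

>>> {"name": "step_arm", "arguments": {"rows": [[4.0,0,2,-2.6,0,0,0],[4.0,0,1,-1.3,0,0,0],[4.0,0,0,0,0,0,0],[4.0,0,0,0,0,0,0],[4.0,0,0,0,0,0,0]]}}

```text
clock: 19.45
tool_pos: [0.4743, -0.403, 0.2175]
eef_rot: [-1.21, 1.209, 1.209]
contact_force: [-0.4, 1.2, -2.4]
gripper_width: 0.528
```

Run:
```python
from h import *
o=observe(); delta((.4743,-.4035,.21),tgt(),o)
s=get_image("scene")
cv2.imwrite("pics/v5.png",cv2.resize(s[190:350,90:290],(800,600)[:2] and (750,600),interpolation=2))
```

```text
shift cm in present tool axes [ 0.75 -0.   -0.05] pos [ 0.4743 -0.403   0.2175]
turn [0. 0. 0.] shift cm in target axes [ 0.75 -0.   -0.05]
```

View pics/v5.png

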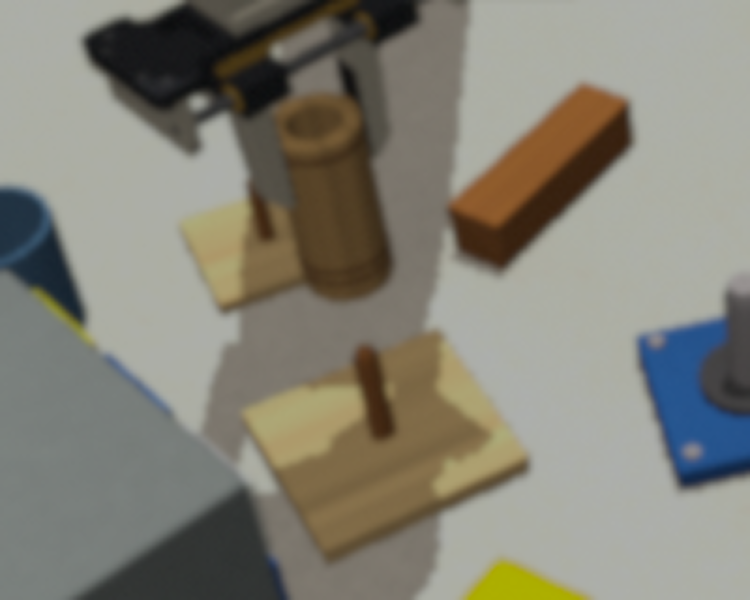

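The sleeve's axis runs straight down onto the dowel of the large board. Lowering with force checks.

>>> {"name": "step_arm", "arguments": {"rows": [[4.0,1,0,0,0,0,0],[4.0,1.5,0,0,0,0,0],[4.0,1.5,0,0,0,0,0],[4.0,1.3,0,0,0,0,0],[4.0,0.5,0,0,0,0,0]]}}

```text
clock: 19.92
tool_pos: [0.4733, -0.4025, 0.1554]
eef_rot: [-1.206, 1.209, 1.213]
contact_force: [-1.1, 0.3, -2.0]
gripper_width: 0.522
```

>>> {"name": "step_arm", "arguments": {"rows": [[4.0,0.4,0,0,0,0,0],[4.0,0.4,0,0,0,0,0],[4.0,0.4,0,0,0,0,0],[4.0,0.4,0,0,0,0,0],[4.0,0,0,0,0,0,0]]}}

```text
clock: 20.33
tool_pos: [0.4738, -0.4034, 0.1425]
eef_rot: [-1.209, 1.209, 1.21]
contact_force: [-0.4, 0.3, -1.7]
gripper_width: 0.525
```

Lower end at 70 mm, over the dowel with no force.

>>> {"name": "step_arm", "arguments": {"rows": [[4.0,0.8,0,0,0,0,0],[4.0,1,0,0,0,0,0],[4.0,1,0,0,0,0,0],[4.0,1,0,0,0,0,0],[4.0,0.8,0,0,0,0,0]]}}

```text
clock: 20.75
tool_pos: [0.4736, -0.4032, 0.0954]
eef_rot: [-1.208, 1.209, 1.21]
contact_force: [0.4, -0.3, -2.1]
gripper_width: 0.525
```

>>> {"name": "step_arm", "arguments": {"rows": [[4.0,0.3,0,0,0,0,0],[4.0,0,0,0,0,0,0],[4.0,0.1,0,0,0,0,0],[4.0,0.1,0,0,0,0,0],[4.0,0,0,0,0,0,0]]}}

```text
clock: 21.17
tool_pos: [0.474, -0.4036, 0.0925]
eef_rot: [-1.21, 1.209, 1.209]
contact_force: [-0.5, -0.2, -1.7]
gripper_width: 0.526
```

>>> {"name": "step_arm", "arguments": {"rows": [[4.0,0.2,0,0,0,0,0],[4.0,0.1,0,0,0,0,0],[4.0,0.1,0,0,0,0,0],[4.0,0.1,0,0,0,0,0],[4.0,0,0,0,0,0,0]]}}

```text
clock: 21.58
tool_pos: [0.4741, -0.4035, 0.0876]
eef_rot: [-1.21, 1.209, 1.209]
contact_force: [-0.8, 0.9, 4.2]
gripper_width: 0.526
```

>>> {"name": "step_arm", "arguments": {"rows": [[4.0,0.1,0,0,0,0,0],[4.0,0,0,0,0,0,0],[4.0,0,0,0,0,0,0]]}}

```text
clock: 21.83
tool_pos: [0.4743, -0.4036, 0.0876]
eef_rot: [-1.21, 1.209, 1.208]
contact_force: [-3.1, 4.0, 12.5]
gripper_width: 0.528
```

On the board. Releasing and rising.

>>> {"name": "step_arm", "arguments": {"rows": [[6,-0.1,0,0,0,0,0],[9.3,0,0,0,0,0,0],[9.3,0,0,0,0,0,0],[9.3,0,0,0,0,0,0],[9.3,0,0,0,0,0,0]]}}

```text
clock: 22.25
tool_pos: [0.4739, -0.4035, 0.0869]
eef_rot: [-1.209, 1.209, 1.21]
contact_force: [-0.2, -0.1, -0.0]
gripper_width: 0.837
```

>>> {"name": "step_arm", "arguments": {"rows": [[9.3,0,0,0,0,0,0],[9.3,0,0,0,0,0,0],[9.3,0,0,0,0,0,0],[9.3,0,0,0,0,0,0]]}}

```text
clock: 22.58
tool_pos: [0.4739, -0.4035, 0.0871]
eef_rot: [-1.209, 1.209, 1.209]
contact_force: [0.1, -0.0, -0.7]
gripper_width: 1.0
```

>>> {"name": "step_arm", "arguments": {"rows": [[9.3,-1,0,0,0,0,0],[9.3,-3,0,0,0,0,0],[9.3,-4,0,0,0,0,0],[9.3,-4,0,0,0,0,0],[9.3,-2,0,0,0,0,0]]}}

```text
clock: 23.0
tool_pos: [0.4744, -0.4039, 0.2334]
eef_rot: [-1.214, 1.209, 1.205]
contact_force: [1.1, -0.0, 0.7]
gripper_width: 1.0
```

>>> {"name": "step_arm", "arguments": {"rows": [[9.3,0,0,0,0,0,0],[9.3,0,0,0,0,0,0],[9.3,0,0,0,0,0,0]]}}

```text
clock: 23.25
tool_pos: [0.4737, -0.4033, 0.2265]
eef_rot: [-1.209, 1.209, 1.21]
contact_force: [-0.1, -0.1, -0.1]
gripper_width: 0.998
```

Run:
```python
from h import *
o=observe(); print(o["tool_pos"],o["contact_force"],o["gripper_width"])
w=get_image("wrist"); s=get_image("scene")
cv2.imwrite("pics/v6.png",np.hstack([cv2.resize(s,(480,360)),w[60:420,160:480]]))
```

```text
[ 0.47370604 -0.40327257  0.22651078] [-0.05833457 -0.12805177 -0.10549551] 0.998151502561708
```

View pics/v6.png

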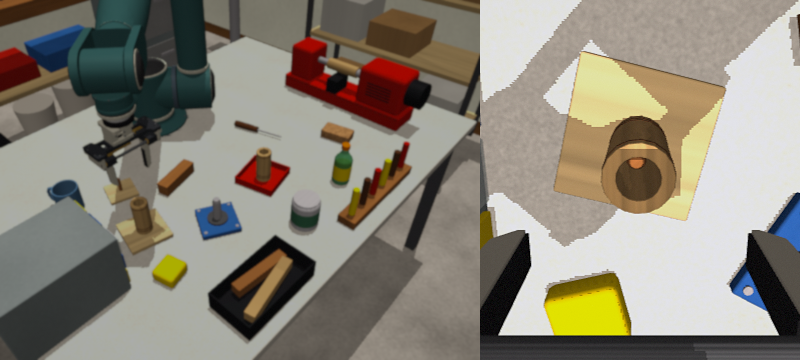

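The good sleeve stands upright over the dowel (its tip shows in the bore at about (638,162)). The bad one stands in the tray at about (263,165), the other things look undisturbed, and the gripper is clear.

```bash
python3 -c "from workcell import hand_in; print(hand_in())"
```

```text
the job is handed in; nothing more can be done
None
```

Both sleeves have been tried on the gauge and put away, and the job is handed in at about 23 s of the 72 s; hand-in gave no verdict.

- **Bad sleeve:** this was the one that started at (0.45, 0.38). It stopped with its lower end about 25 mm above the shoulder, pressed with about 11 N. It now stands in the red tray.
- **Good sleeve:** this was the one that started at (0.65, 0.23). It went fully home on the shoulder, pressed with about 8.5 N. It now stands over the dowel of the 130 mm drying board.

**Last checks:** The tool height at contact matched the board surface and the tray floor to within about 1 mm. The final pictures show both sleeves upright and released, the gripper open and clear with no contact force, and the other things looking undisturbed by eye.

**Disagreements:**
- The top and wrist cameras differed by about 2 mm on the first sleeve's x position, which is within the calibration.
- The gripper read about 1.5 mm narrower on the good sleeve than on the bad one. It had no visible effect.

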